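Index the carousel and lift the adapter with soft-jaw tongs

TASK

Turn the carousel by its knob until the nest with the adapter clicks into rest under the cut-out of the clear cover, and let go of the knob. Then take the tongs out of their pot, close their jaws on the adapter, lift it out and hold it upright and still for inspection, at least 6 cm above the cover; the job ends with the gripper still squeezing the tongs and the adapter hanging in their jaws. Never touch the adapter with the fingers themselves, and leave the other things on the bench where they are.

Things in the scene. Friction and masses are not known exactly. Their poses are not given: they have to be found in the camera images.
- carousel: fixed part of a covered indexing carousel: grey base 168 x 168 mm, corner standoffs, clear cover 3 mm thick with its top 92 mm above the table. Origin at the middle of the underside on the turntable's axis, z up. The cover has one cut-out in its -x edge, 68 mm wide (y -34 to 34 mm), from that edge (x -84) to x -29.5 mm
- pick_point (a point): point of the fixed carousel below the cut-out, 58 mm from the turntable's axis on the carousel's -x side, 42 mm above the table (height of the nests' floor); axes as the carousel's
- turntable: turning deck, 144 mm across, under the cover, with eight nests; origin and axis at the carousel's origin, z up; -x points to the adapter's nest. A spring plunger pulls it into one of 8 rest positions 45 degrees apart (within 1 degree once let go; about 0.15 N m to get over). It starts at rest, 45 or 90 degrees clockwise, seen from above, of having the adapter under the cut-out
- knob (a point): middle of the turntable's knob, on its axis, 120 mm above the table; axes as the turntable's. The knob is an upright black bar above the cover, 44 mm long (x), 14 mm wide (y), from 104 to 134 mm above the table; a nose 8 mm wide, 9 mm longer, and a white line on its -x end point at the adapter's nest. Grip it across the 14 mm; it turns either way
- nest (a point): middle of the floor of the adapter's nest on the turntable, 58 mm from the axis, 42 mm above the table: a square socket 16.6 mm wide inside, walls 3 mm thick and 9 mm tall (rim 51 mm above the table), sides along the turntable's x and y. The other seven nests are empty
- adapter: coax adapter, a pale stepped metal barrel 14 to 16 mm thick, 34 mm long, 20 to 45 g, loose, standing in its nest with its top 74 mm above the table. Its own y axis runs along its length and points up. It grips like a square bar 14 mm wide, sides along the turntable's x and y
- adapter_mid (a point): middle of the adapter, half-way along its length, on its axis; axes as the adapter's; 58 mm above the table at the start
- tongs: spring tongs, 80 g, standing jaws down in the pot. Origin midway between the jaws at their lower ends, z up to the hinge at z 138 mm (tongs end at z 146). The arms lie on the +y and -y sides and close along y. Soft jaws 18 mm wide in x, z 0 to 20 mm; open, their faces are 40 mm apart and they measure 52 mm over the outsides. The 14 mm adapter meets them flat
- tongs_grip (a point): point of the tongs midway between their black sleeves, 93 mm above the tongs' origin; axes as the tongs'. Fingers press the sleeves (18 mm wide in x, z 75 to 116 mm) together along y; open they measure 46 mm over the outsides here. Pressed to 42 mm the jaws are about 28 mm apart; at about 37.5 mm they meet on the adapter; 15 to 30 N then grips it well
- tong_left (a joint): closing angle of each arm (both move alike): 0 sprung open, about 0.10 rad on the adapter, 0.15 rad at the stop. The spring pushes back on each finger at the grip point with 3.5 N when open, 5.5 N when on the adapter; lightly pressed tongs are carried safely and stay part open
- pot: fixed open steel pot that the tongs stand in: inside 22 mm in x, 58 mm in y, walls 3 mm, floor 6 mm and rim 58 mm above the table, foot 64 x 92 mm. Origin at the middle of its underside; its y axis is the tongs' y
- panel_meter: bystander, to be left alone: teaching panel meter with a sloped scale, 75 x 109 x 112 mm; origin at the middle of its underside
- solder_reel: bystander, to be left alone: reel of solder standing on its flange, 55 mm across, 45 mm tall; origin at the middle of its underside
- tape_roll: bystander, to be left alone: roll of tape lying flat, 87 mm across, 24 mm tall; origin at the middle of its underside
- side_cutters: bystander, to be left alone: side cutters with red handles lying open, 150 x 47 x 12 mm; origin at the middle of its underside
- spare_knob: bystander, to be left alone: loose black instrument knob, 42 mm across, 17 mm tall; origin at the middle of its underside
- marker: bystander, to be left alone: felt marker lying down, 130 mm long, 17 mm thick; origin at the middle of its underside
- parts_jar: bystander, to be left alone: small jar with a red lid, 45 mm across, 61 mm tall; origin at the middle of its underside
- battery: bystander, to be left alone: standing D cell, 33 mm across, 60 mm tall; origin at the middle of its underside

How it is judged:
By the outcome, as a careful person would: the job done as asked, in the order asked, and still so for the second after the job is handed in, while the arm keeps its last pose, push and grip.
It also fails if it takes over 56 s, if anything falls off the work surface, if the arm or the gripper's body presses on something with over 40 N, if the wrist force passes 120 N, or if a joint passes its speed limit or range.

ROBOT

A 7-joint arm with a two-finger parallel gripper is mounted at the origin on a cart in front of the work surface, level with it; the furniture and walls round the work are solid. World frame = base frame: x ahead of the robot, y to its left, z up, the work surface at z = 0. Lengths are in m, angles in rad, forces in N, time in s.
With the tool pointing down it reaches from about 0.35 to 0.775 m from the base axis. Payload 3.1 kg.
Tool frame: the origin (TCP) lies at the very end of the fingers, on their centre line; the grasp point (between the pads) lies env.tcp_to_grasp behind it (env.tcp_to_grasp is the distance from the TCP to the grasp point, in m); z points along the fingers, y is the line along which they close (so a half turn about z gives the same grasp; the last joint's range is limited). The gripper opens to 85 mm and grips with 20 to 120 N. Pads are 22 mm wide; open, the fingers measure 114 mm over their backs; the gripper's body (76 mm by 85 mm) begins 54 mm behind the grasp point. The pads swing forward as they close: fully open they stand 13 mm farther back than shut.
Start: joints at [1.168, 0.311, 0.014, 1.512, -0.004, 1.319, -0.027], TCP at [0.194, -0.515, 0.231] pointing down, gripper open.
Joint ranges: [-2.7, 2.7], [-0.3, 1.91], [-1.27, 1.3], [0.12, 2.57], [-1.44, 4.58], [0.2, 2.03], [-3.05, 3.05]. Speed limits (rad/s): [2.79, 2.79, 3.14, 3.14, 3.14, 3.14, 3.14].

INTERFACE

Orientations are given as a unit quaternion [x, y, z, w].
In Python, from plant import sensors, viewer, env gives the robot as it stands.
- The arm moves only by the tool arm_command, never from a script. Its argument "deltas" is a list that holds one entry, the list of rows, each a list of 5 numbers: the opening in per cent of the stroke, from 0 (shut) to 100 (fully open), then the shift along the world's x, y, z normalised to -1 to 1, where 1 is 0.2 m, then the turn about the world's z normalised to -1 to 1, where 1 is 90 degrees. A call has 1 to 20 rows; each row shifts and turns the commanded pose from where the row before left it; what a row does not reach is not made up. A row lasts 1/8 s, in which the tool goes at most 62.5 mm and 10.7 degrees, less where a joint would pass 70% of its speed; a pose out of reach is approached as far as the arm can. A call with a number of a shift or a turn outside -1 to 1 is refused whole. A call with a gripper value outside its range is refused whole. The fingers move at their own pace and stop on an object; "squeeze" is the grip in N (left out, the last holds). Time passes only in rows, so rows that do not move let the fingers close. It gives the time, the measured TCP pose, the force, the opening and the grip force at its end, in the units of the state.
- sensors.get_obs(): the state, without advancing time (a new reading comes with each control period).
- viewer.snapshot(name): name is "side" or "top"; returns (picture, depth): 420x560x3 uint8, red, green, blue; 420x560 float32, m along the optical axis (not along the pixel's ray), 0 where there is no reading.
- viewer.calibration(name): a dict with "fx", "fy", "cx", "cy" (pixels), "k1" (the pictures are not rectified: a ray, as slopes to the right and down, at radius r is drawn at 1 + k1 r^2 times it, then the intrinsics apply), "position" and "attitude" of the camera in the world. Camera axes: x right, y up, looking along -z (the intrinsics and any distortion apply to the point x, -y, -z); pixel columns grow to the right and rows downward; lengths in m; the calibration is good to about 2 mm. A picture is of the moment at which its call begins. calibration takes no time and is no camera call.
- env.hand_in(): hands the job in; it is judged then, once.
The state is a dict: "t": time; "joint_pos": joint angles; "joint_velocities": joint speeds; "joint_efforts": joint torques, N m; "tool_pos": TCP position; "orientation": TCP orientation; "force": force on the tool from outside, world axes, zero at the start; "ft_torque": the same for the moment, N m; "finger_gap": opening from 0.0 (shut) to 1.0 (fully open); "finger_force": force on a finger pad.
Only numpy, scipy, OpenCV 4.12 (cv2) and the standard library are available. Lean on these libraries where they do the work, as an engineer would, in place of code of your own. Each camera call takes 0.05 s, during which the arm holds its last target. There are 200 camera calls.

## Working session

There is one attempt and no reset: what is moved stays moved. The work goes in short steps, Python scripts to look and compute and a tool call to move; the robot and the scene stay as the last step left them, time stands still between calls to the robot, and variables do not carry over. Pictures are saved under pics/ and viewed, at most 10 in all, crops included, and the job is handed in when it is done.

Besides the shell and the picture viewer there is one more tool, called after ">>>" as name(argument=value, ...) on one line, values as JSON. arm_command: Moves the arm, as the interface text tells. Its arguments: {"type":"object","properties":{"deltas":{"type":"array","items":{"type":"array","items":{"type":"array","items":{"type":"number"}}}},"squeeze":{"type":"number"}},"required":["deltas"]}

```bash
mkdir -p pics; cat > h.py <<'E'
import numpy as np, cv2
from scipy.spatial.transform import Rotation as R
from plant import sensors, viewer, env
def snap(n,f):
    p,d=viewer.snapshot(n); cv2.imwrite(f'pics/{f}.png',cv2.cvtColor(p,cv2.COLOR_RGB2BGR)); np.save(f'pics/{f}.npy',d); return p,d
def cam(n):
    c=viewer.calibration(n); return c,np.array([[c['fx'],0,c['cx']],[0,c['fy'],c['cy']],[0,0,1.]]),np.array([c['k1'],0,0,0,0.])
def rays(n,uv):
    c,K,D=cam(n); u=cv2.undistortPoints(np.array(uv,float).reshape(-1,1,2),K,D)[:,0]
    return R.from_quat(c['attitude']).apply(np.c_[u[:,0],-u[:,1],-np.ones(len(u))]),np.array(c['position'])
def at_depth(n,uv,d): # d array along axis
    r,p=rays(n,uv); return p+r*np.array(d).reshape(-1,1)
def at_z(n,uv,z):
    r,p=rays(n,uv); return p+r*((z-p[2])/r[:,2])[:,None]
def cloud(n,d):
    v,u=np.mgrid[0:420,0:560]; return at_depth(n,np.c_[u.ravel(),v.ravel()],d.ravel()).reshape(420,560,3)
def proj(n,P):
    c,K,D=cam(n); q=R.from_quat(c['attitude']).inv().apply(np.atleast_2d(P)-np.array(c['position']))
    return cv2.projectPoints((q*[1,-1,-1]).reshape(-1,1,3),np.zeros(3),np.zeros(3),K,D)[0][:,0]
E
python3 - <<'E'
from h import *
for n in('top','side'):
    snap(n,n+'0'); c=viewer.calibration(n); print(n,c)
print(env.tcp_to_grasp, sensors.get_obs())
E
```

```text
top {'fx': 473.67674972486566, 'fy': 473.67674972486566, 'cx': 272.62314688645955, 'cy': 213.55439078339757, 'k1': -0.060757123817207895, 'position': array([0.29289528, 0.02347092, 1.32175215]), 'attitude': array([ 0.0553644 , -0.07328885, -0.69531543,  0.71281133])}
side {'fx': 494.0777174581688, 'fy': 494.0777174581688, 'cx': 271.0914647753605, 'cy': 203.58462305941742, 'k1': -0.11822587103143284, 'position': array([0.09734041, 0.92283986, 0.58146689]), 'attitude': array([-0.11353703,  0.52369017,  0.82167318, -0.19419355])}
0.0187 {'t': 0.1, 'joint_pos': array([ 1.1682756 ,  0.31164126,  0.01401096,  1.51287941, -0.0043801 ,
        1.31917643, -0.02721059]), 'joint_velocities': array([-8.62212991e-05, -3.09485256e-03, -1.63536361e-03, -3.48076319e-03,
        2.09632538e-03, -9.36565266e-04, -6.79732233e-04]), 'joint_efforts': array([ 7.15315873e-04, -3.80854654e+01,  1.46929608e-01, -2.31240410e+01,
        1.26761207e-02,  8.16407672e-03,  2.93071696e-05]), 'tool_pos': array([ 0.19394652, -0.51398981,  0.23033915]), 'orientation': array([ 9.83764780e-01,  1.79459694e-01, -2.41139912e-04, -1.00866045e-03]), 'force': array([ 0.76946568, -0.0645191 , -0.77428895]), 'ft_torque': array([ 0.01771833, -0.02494281,  0.0145372 ]), 'finger_force': 0.0, 'finger_gap': 0.9997246169411624}
```

View pics/top0.png

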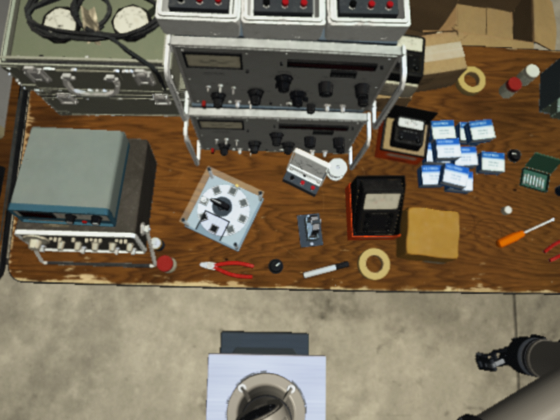

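View pics/side0.png

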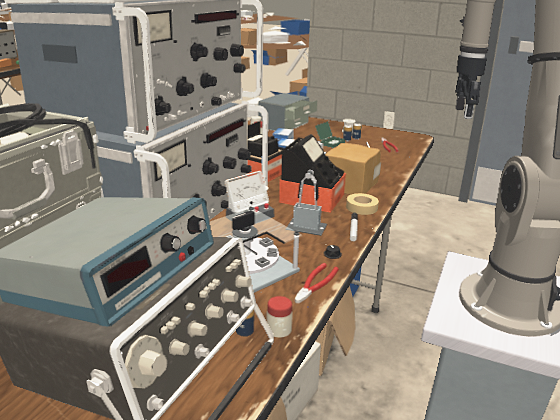

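The top view shows the carousel at about (222,207), the pot with the tongs at (312,230), and the bystanders around them. I'll zoom in on these.

```bash
python3 - <<'E'
from h import *
a=cv2.imread('pics/top0.png')[160:280,170:350]; cv2.imwrite('pics/c1.png',cv2.resize(a,None,fx=4.4,fy=4.4,interpolation=cv2.INTER_CUBIC))
d=np.load('pics/top0.npy'); P=cloud('top',d)
X=P[160:280,170:350].reshape(-1,3)
print('carousel/pot pts by height')
# base edges, cover, knob, tongs top
for nm,(u0,u1,v0,v1),(z0,z1) in [('knob',(190,245,180,230),(.112,.14)),('tongs',(285,345,200,260),(.115,.2)),('pot',(285,345,200,260),(.03,.07)),('potfoot',(290,335,205,255),(.006,.03)),('cover',(175,270,160,255),(.08,.1))]:
    q=P[v0:v1,u0:u1].reshape(-1,3); q=q[(q[:,2]>z0)&(q[:,2]<z1)]
    if len(q)>4:
        r=cv2.minAreaRect(q[:,:2].astype(np.float32)*1000); print(nm,len(q),q.mean(0).round(4),r,np.percentile(q[:,2],[5,50,95]).round(3))
E
```

```text
carousel/pot pts by height
knob 124 [0.5358 0.1321 0.131 ] ((537.4192504882812, 133.73745727539062), (51.22903823852539, 14.392681121826172), 66.1341323852539) [0.117 0.133 0.138]
tongs 131 [ 0.4906 -0.1125  0.1362] ((491.9134826660156, -112.2374267578125), (43.9434700012207, 23.953346252441406), 7.0430908203125) [0.118 0.136 0.152]
pot 95 [ 0.4831 -0.1067  0.0513] ((491.9052429199219, -111.88741302490234), (64.1474380493164, 28.006210327148438), 7.7307868003845215) [0.032 0.055 0.062]
potfoot 154 [ 0.4896 -0.1106  0.0118] ((497.5955810546875, -124.29527282714844), (138.60922241210938, 99.59768676757812), 22.015928268432617) [0.006 0.008 0.028]
cover 3298 [0.5432 0.1268 0.0924] ((545.3468017578125, 150.0043182373047), (211.83595275878906, 168.99447631835938), 66.38690185546875) [0.088 0.092 0.097]
```

View pics/c1.png

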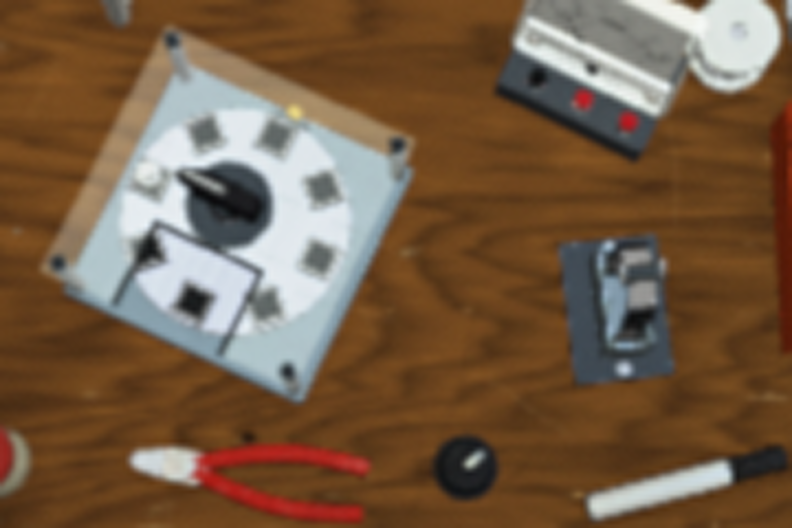

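```bash
python3 - <<'E'
from h import *
c=np.array([(172,40),(398,147),(290,375),(57,263)],float)/4.4+[170,160]
for z in(.092,.096):
    q=at_z('top',c,z); print(q.round(4).tolist(),q.mean(0)); e=q-np.roll(q,-1,0); print(np.degrees(np.arctan2(e[:,1],e[:,0])),np.linalg.norm(e,axis=1))
k=np.array([(180,176),(262,212)],float)/4.4+[170,160]; q=at_z('top',k,.134);e=q[0]-q[1];print('knob ends',q,np.degrees(np.arctan2(e[1],e[0])),np.linalg.norm(e))
cut=np.array([(155,223),(262,270),(220,353),(115,303)],float)/4.4+[170,160]; print('cut',at_z('top',cut,.092).round(4).tolist())
f=np.array([(560,243),(655,235),(672,375),(578,385)],float)/4.4+[170,160]; q=at_z('top',f,.006);print('foot',q.round(4).tolist(),q.mean(0))
P=cloud('top',np.load('pics/top0.npy'));m=P[140:205,275:350].reshape(-1,3);m=m[(m[:,2]>.03)];print('meter min x',np.percentile(m[:,0],1),m[:,2].max())
E
```

```text
[[0.6364, 0.1678, 0.092], [0.5735, 0.0283, 0.092], [0.4334, 0.0885, 0.092], [0.4968, 0.2298, 0.092]] [0.53503622 0.12859854 0.092     ]
[  65.71285238  -23.24742216 -114.16443279  156.02802635] [0.15302007 0.15244588 0.15494637 0.15275495]
[[0.6353, 0.1673, 0.096], [0.5726, 0.0283, 0.096], [0.433, 0.0883, 0.096], [0.4962, 0.2292, 0.096]] [0.53424861 0.12825659 0.096     ]
[  65.71285238  -23.24742216 -114.16443279  156.02802635] [0.15252234 0.15195002 0.15444238 0.15225808]
knob ends [[0.54305271 0.15431854 0.134     ]
 [0.52305937 0.10588787 0.134     ]] 67.5679933034288 0.052395267398714515
cut [[0.5227, 0.1726, 0.092], [0.4959, 0.1074, 0.092], [0.4454, 0.1304, 0.092], [0.4737, 0.194, 0.092]]
foot [[0.5329, -0.0771, 0.006], [0.5398, -0.1384, 0.006], [0.4494, -0.1497, 0.006], [0.4415, -0.0898, 0.006]] [ 0.49089528 -0.11374343  0.006     ]
meter min x 0.5647267136580439 1.3217521496849602
```

>>> arm_command(deltas=[[[50,0.095,0.179,0.01,0.028],[50,0.095,0.179,0.01,0.028],[50,0.095,0.179,0.01,0.028],[50,0.095,0.179,0.01,0.028],[50,0.095,0.179,0.01,0.028],[50,0.095,0.179,0,0.028],[50,0.095,0.179,0,0.028],[50,0.095,0.179,0,0.028],[50,0.095,0.179,0,0.028],[50,0.095,0.179,0,0.028],[50,0.095,0.179,0,0.028],[50,0.095,0.179,0,0.028],[50,0.095,0.179,0,0.028],[50,0.095,0.179,0,0.028],[50,0.095,0.179,0,0.028],[50,0.095,0.179,0,0.028],[50,0.095,0.179,0,0.028],[50,0.095,0.179,0,0.028],[50,0,0,0,0],[50,0,0,0,0]]], squeeze=30)

```text
t: 2.6
tool_pos: [0.5358, 0.1288, 0.2407]
orientation: [0.839, 0.545, -0.001, 0.0]
force: [0.2, 0.8, 0.2]
finger_gap: 0.504
finger_force: 0.0
```

>>> arm_command(deltas=[[[50,0,0,-0.11,0],[50,0,0,-0.11,0],[50,0,0,-0.11,0],[50,0,0,-0.11,0],[50,0,0,-0.11,0],[50,0,0,-0.11,0],[50,0,0,0,0],[50,0,0,0,0]]])

```text
t: 3.6
tool_pos: [0.5367, 0.1289, 0.1102]
orientation: [0.839, 0.544, 0.0, 0.001]
force: [0.5, 0.0, 0.1]
finger_gap: 0.502
finger_force: 0.0
```

>>> arm_command(deltas=[[[0,0,0,0,0],[0,0,0,0,0],[0,0,0,0,0],[0,0,0,0,0],[0,0,0,0,0],[0,0,0,0,0]]])

```text
t: 4.35
tool_pos: [0.5372, 0.1297, 0.1105]
orientation: [0.839, 0.545, 0.001, 0.001]
force: [0.9, -1.6, 5.2]
finger_gap: 0.156
finger_force: 32.7
```

>>> arm_command(deltas=[[[0,0,0,0,0.06],[0,0,0,0,0.06],[0,0,0,0,0.06],[0,0,0,0,0.06],[0,0,0,0,0.06],[0,0,0,0,0.06],[0,0,0,0,0.06],[0,0,0,0,0.06],[0,0,0,0,0.06],[0,0,0,0,0.06],[0,0,0,0,0.06],[0,0,0,0,0.06],[0,0,0,0,0.06],[0,0,0,0,0.06],[0,0,0,0,0.06],[0,0,0,0,0.06],[0,0,0,0,0.04],[0,0,0,0,0],[0,0,0,0,0],[0,0,0,0,0]]], squeeze=50)

```text
t: 6.85
tool_pos: [0.538, 0.13, 0.1106]
orientation: [0.208, 0.978, 0.001, 0.002]
force: [1.6, -1.0, 4.7]
finger_gap: 0.155
finger_force: 52.4
```

>>> arm_command(deltas=[[[50,0,0,0,0],[50,0,0,0,0],[50,0,0,0,0],[50,0,0,0,0],[50,0,0,0.12,0],[50,0,0,0.12,0],[50,0,0,0.12,0],[50,0,0,0.12,0],[50,0,0,0.12,0],[50,0,0,0.12,0],[65,0,-0.1,0,0],[65,0,-0.1,0,0],[65,0,-0.1,0,0],[65,0,0,0,0]]], squeeze=20)

```text
t: 8.6
tool_pos: [0.5365, 0.0677, 0.2529]
orientation: [0.209, 0.978, -0.001, -0.0]
force: [0.3, 0.1, -0.2]
finger_gap: 0.651
finger_force: 0.0
```

>>> arm_command(deltas=[[[65,-0.02,-0.1,0,-0.065],[65,-0.02,-0.1,0,-0.065],[65,-0.02,-0.1,0,-0.065],[65,-0.02,-0.1,0,-0.065],[65,-0.02,-0.1,0,-0.065],[65,-0.02,-0.1,0,-0.065],[65,-0.02,-0.1,0,-0.065],[65,-0.02,-0.1,0,-0.065],[65,-0.02,-0.1,0,-0.065],[65,-0.05,0,0,-0.065],[65,0,0,0,0],[65,0,0,0,0]]])

```text
t: 10.1
tool_pos: [0.4907, -0.1089, 0.2534]
orientation: [0.658, 0.753, 0.0, 0.0]
force: [0.6, 0.4, -1.0]
finger_gap: 0.649
finger_force: 0.0
```

```bash
python3 - <<'E'
from h import *
p,d=snap('top','top1'); snap('side','side1')
a=p[160:280,170:350,::-1]; cv2.imwrite('pics/c2.png',cv2.resize(a,None,fx=4.4,fy=4.4,interpolation=cv2.INTER_CUBIC))
k=P=cloud('top',d); q=P[180:230,190:245].reshape(-1,3); q=q[(q[:,2]>.112)&(q[:,2]<.14)]; print(cv2.minAreaRect(q[:,:2].astype(np.float32)*1000))
o=sensors.get_obs(); print(o['tool_pos'],o['orientation'])
E
```

```text
((532.037109375, 131.69776916503906), (14.171000480651855, 52.45245361328125), 64.87989044189453)
[ 0.49062964 -0.10930272  0.25333646] [6.58205054e-01 7.52838631e-01 3.19684884e-04 1.62487026e-05]
```

View pics/c2.png

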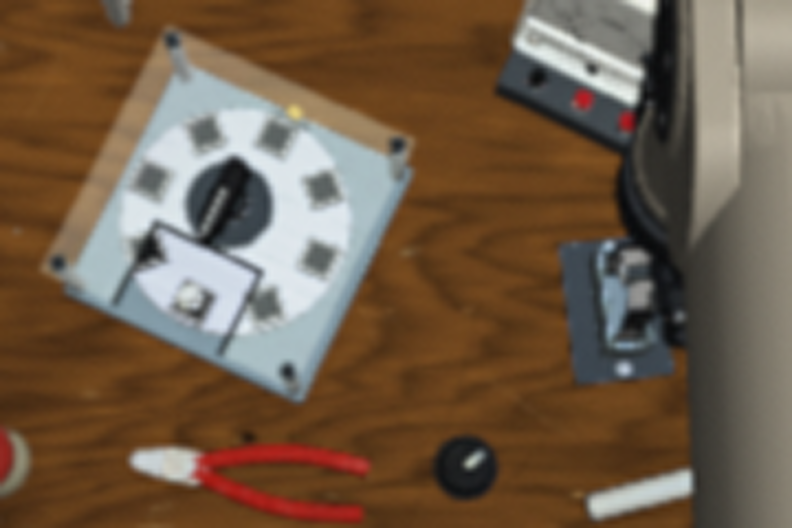

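The adapter now sits under the cut-out (crop pixel 193,296), with the knob nose pointing at it. The gripper is above the pot. Next is the descent onto the sleeves.

>>> arm_command(deltas=[[[75,0.005,-0.016,0,0],[75,0,0,-0.1,0],[75,0,0,-0.1,0],[75,0,0,-0.1,0],[75,0,0,-0.1,0],[75,0,0,-0.1,0],[75,0,0,-0.1,0],[75,0,0,-0.1,0],[75,0,0,-0.1,0],[75,0,0,-0.07,0],[75,0,0,0,0],[75,0,0,0,0]]])

```text
t: 11.7
tool_pos: [0.4919, -0.1134, 0.0799]
orientation: [0.659, 0.752, 0.0, 0.001]
force: [0.0, 0.3, 0.4]
finger_gap: 0.749
finger_force: 0.0
```

```bash
python3 - <<'E'
from h import *
p,d=snap('side','side2')
a=p[150:250,250:370,::-1]; cv2.imwrite('pics/c3.png',cv2.resize(a,None,fx=6,fy=6,interpolation=cv2.INTER_CUBIC))
P=cloud('top',np.load('pics/top1.npy')); q=P[215:240,200:230].reshape(-1,3); q=q[(q[:,2]>.064)&(q[:,2]<.08)]; print(len(q),q.mean(0),cv2.minAreaRect(q[:,:2].astype(np.float32)*1000))
print(at_z('top',np.array([[193,293.]])/4.4+[170,160],.074))
o=sensors.get_obs(); print(o['tool_pos'])
E
```

```text
22 [0.48317634 0.15377388 0.07109057] ((483.4812316894531, 154.15933227539062), (10.877463340759277, 13.508892059326172), 2.815131425857544)
[[0.4836922  0.14976939 0.074     ]]
[ 0.49205911 -0.11342356  0.08014412]
```

View pics/c3.png

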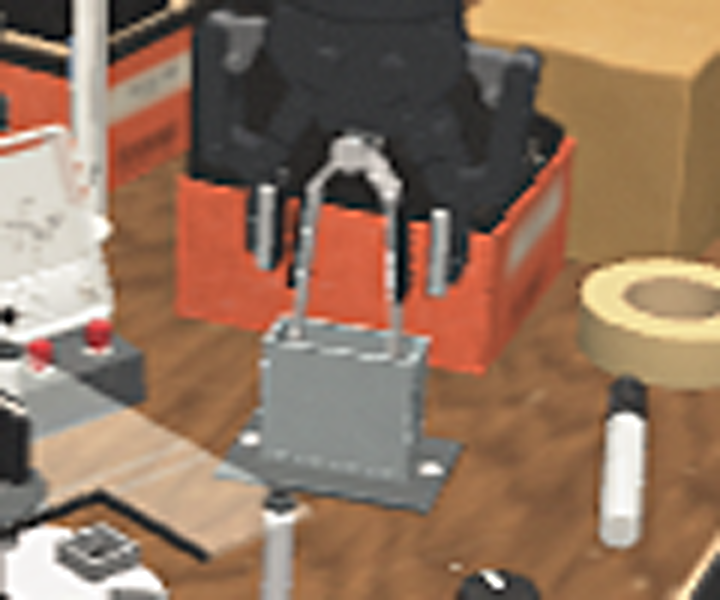

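>>> arm_command(deltas=[[[60,0,0,0,0],[55,0,0,0,0],[52,0,0,0,0],[50,0,0,0,0],[49,0,0,0,0],[49,0,0,0,0],[49,0,0,0,0],[49,0,0,0,0]]])

```text
t: 12.75
tool_pos: [0.4921, -0.1135, 0.0803]
orientation: [0.659, 0.752, 0.0, 0.001]
force: [-0.3, 0.1, 6.3]
finger_gap: 0.492
finger_force: 4.7
```

>>> arm_command(deltas=[[[49,0,0,0.03,0],[49,0,0,0.06,0],[49,0,0,0.08,0],[49,0,0,0.08,0],[49,0,0,0.08,0],[49,0,0,0.1,0],[49,0,0,0.1,0],[49,0,0,0.1,0],[49,0,0,0.1,0],[49,0,0,0.08,0],[49,0,0,0.04,0],[49,0,0,0,0],[49,0,0,0,0]]])

```text
t: 14.38
tool_pos: [0.4906, -0.1134, 0.2486]
orientation: [0.659, 0.752, -0.0, -0.001]
force: [-0.0, -0.1, -0.1]
finger_gap: 0.49
finger_force: 3.4
```

>>> arm_command(deltas=[[[49,0,0.05,0,0.036],[49,0,0.09,0,0.036],[49,-0.003,0.09,0,0.036],[49,-0.003,0.09,0,0.036],[49,-0.003,0.09,0,0.036],[49,-0.003,0.09,0,0.036],[49,-0.003,0.09,0,0.036],[49,-0.003,0.09,0,0.036],[49,-0.003,0.09,0,0.036],[49,-0.003,0.09,0,0.036],[49,-0.003,0.09,0,0.036],[49,-0.003,0.09,0,0.036],[49,-0.003,0.09,0,0.036],[49,-0.003,0.09,0,0.036],[49,-0.003,0.07,0,0.036],[49,-0.003,0.03,0,0.036],[49,0,0.01,0,0.036],[49,0,0,0,0.036],[49,0,0,0,0],[49,0,0,0,0]]])

```text
t: 16.88
tool_pos: [0.4829, 0.1522, 0.2492]
orientation: [0.21, 0.978, -0.0, -0.0]
force: [-0.5, -0.1, 0.2]
finger_gap: 0.494
finger_force: 3.4
```

```bash
python3 - <<'E'
from h import *
p,d=snap('side','side3'); snap('top','top3')
a=p[110:290,190:370,::-1]; cv2.imwrite('pics/c4.png',cv2.resize(a,(600,600),interpolation=cv2.INTER_CUBIC))
o=sensors.get_obs(); print(o['tool_pos'],o['finger_gap'],o['finger_force'],o['force'])
E
```

```text
[0.4828898  0.1523684  0.24930418] 0.48905072669198374 3.3595261350274086 [ 0.13805625 -0.61500059 -1.7943497 ]
```

View pics/c4.png

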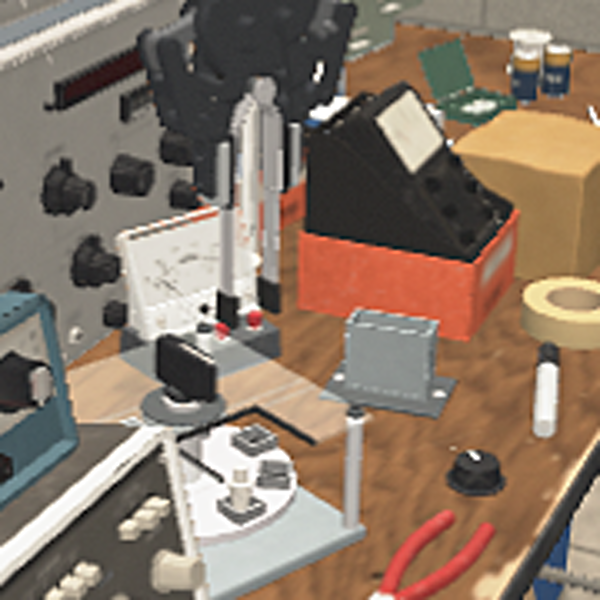

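```bash
python3 - <<'E'
from h import *
P=cloud('side',np.load('pics/side3.npy')).reshape(-1,3)
m=(np.abs(P[:,0]-.483)<.05)&(np.abs(P[:,1]-.152)<.05)
for a,b in [(.16,.172),(.172,.18),(.18,.19),(.19,.2),(.2,.22),(.22,.24)]:
    q=P[m&(P[:,2]>a)&(P[:,2]<b)]
    if len(q)<3: print(a,len(q)); continue
    l=(q[:,:2]-[.483,.1525])@np.array([[.407,.914],[-.914,.407]]).T*1000
    print(a,len(q),'lat',np.sort(l[:,0]).round(0)[[0,len(q)//4,len(q)//2,3*len(q)//4,-1]],'rad med %.1f'%np.median(l[:,1]),[(round(np.median(l[s,0]),1),round(np.median(l[s,1]),1)) for s in (l[:,0]>0,l[:,0]<0) if s.any()])
q=P[m&(P[:,2]>.1)&(P[:,2]<.25)]; print('zmin',np.sort(q[:,2])[:8].round(4))
u=np.array([.407,.914,0]);o=np.array([.483,.1525,.175])
for nm,p in [('jaw+out',o+u*.020),('jaw-out',o-u*.020),('hingetop',o+[0,0,.146])]:
    print(nm,((proj('side',p)[0]-[190,110])*600/180).round(0))
E
```

```text
0.16 0
0.172 38 lat [-19. -16. -13.  15.  19.] rad med 6.0 [(np.float64(15.4), np.float64(6.8)), (np.float64(-15.4), np.float64(5.9))]
0.18 68 lat [-21. -14.  14.  16.  18.] rad med 5.3 [(np.float64(15.5), np.float64(4.2)), (np.float64(-14.5), np.float64(7.0))]
0.19 67 lat [-19. -16. -13.  15.  19.] rad med 4.0 [(np.float64(14.9), np.float64(4.0)), (np.float64(-16.0), np.float64(4.8))]
0.2 97 lat [-19. -17. -15.  15.  17.] rad med 4.1 [(np.float64(14.7), np.float64(3.9)), (np.float64(-17.0), np.float64(4.1))]
0.22 97 lat [-19. -17.  13.  15.  17.] rad med 4.4 [(np.float64(15.4), np.float64(5.1)), (np.float64(-16.7), np.float64(4.1))]
zmin [0.1001 0.1001 0.1013 0.1022 0.1025 0.1034 0.1044 0.1044]
jaw+out [215. 323.]
jaw-out [269. 304.]
hingetop [245.  70.]
```

>>> arm_command(deltas=[[[49,0,0.003,-0.07,0],[49,0,0,-0.07,0],[49,0,0,-0.07,0],[49,0,0,-0.07,0],[49,0,0,-0.07,0],[49,0,0,-0.06,0],[49,0,0,-0.05,0],[49,0,0,-0.05,0],[49,0,0,-0.04,0],[49,0,0,-0.04,0],[49,0,0,0,0],[49,0,0,0,0],[49,0,0,0,0]]])

```text
t: 18.6
tool_pos: [0.4831, 0.1534, 0.1317]
orientation: [0.209, 0.978, 0.0, 0.0]
force: [0.1, -0.3, 0.1]
finger_gap: 0.488
finger_force: 3.4
```

```bash
python3 - <<'E'
from h import *
p,d=snap('side','side4')
a=p[180:280,220:320,::-1]; cv2.imwrite('pics/c5.png',cv2.resize(a,(600,600),interpolation=cv2.INTER_CUBIC))
o=sensors.get_obs(); print(o['tool_pos'],o['finger_gap'],o['finger_force'],o['force'])
E
```

```text
[0.48306909 0.15331975 0.13166756] 0.4921870628621611 3.359437957406044 [ 0.16537467  0.7726836  -0.81105137]
```

View pics/c5.png

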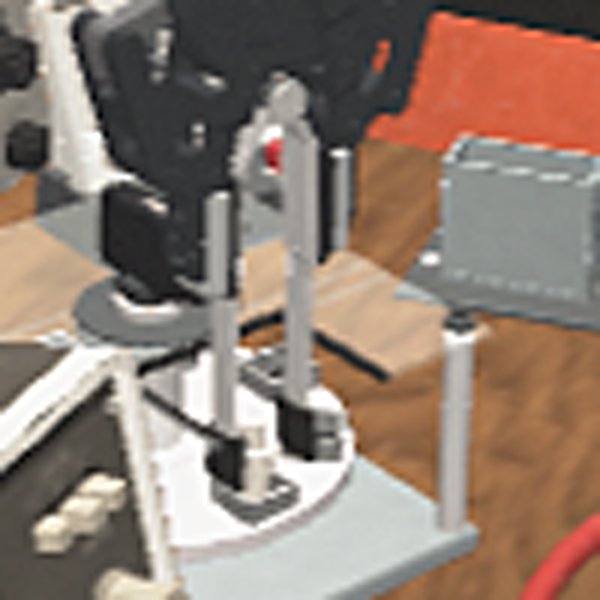

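The jaws straddle the adapter (crop pixel 258,455), with the jaws at about (225,465) and (298,430). I'll check the centring by projection before closing.

```bash
python3 - <<'E'
from h import *
u=np.array([.407,.914,0]);w=np.array([-.914,.407,0]);o=np.array([.483,.1533,.0577])
f=lambda p:((proj('side',p)[0]-[220,180])*6).round(0)
b=np.array([.483,.153,0])
for z in(.074,.051): print('adapter',z,f(b+[0,0,z]))
for s in(1,-1):
    for z in (0,.02): print('jaw',s,z,[f(o+u*s*.014+w*r+[0,0,z]).tolist() for r in(-.009,.009)],'outer',f(o+u*s*.02+w*.009+[0,0,z]))
P=cloud('side',np.load('pics/side3.npy')).reshape(-1,3)
m=(np.abs(P[:,0]-.483)<.02)&(np.abs(P[:,1]-.153)<.02)&(P[:,2]>.054)&(P[:,2]<.076); q=P[m]
l=(q[:,:2]-b[:2])@np.c_[u[:2],w[:2]]*1000; print(len(l),np.percentile(l,[5,50,95],axis=0).round(1),np.percentile(q[:,2],[2,98]))
P=cloud('side',np.load('pics/side4.npy')).reshape(-1,3)
m=(np.abs(P[:,0]-.483)<.035)&(np.abs(P[:,1]-.153)<.035)&(P[:,2]>.054)&(P[:,2]<.078); q=P[m]
l=(q[:,:2]-b[:2])@np.c_[u[:2],w[:2]]*1000
for a,c in((-30,-11),(-10,10),(11,30)):
    s=(l[:,0]>a)&(l[:,0]<c); print(a,s.sum(),np.percentile(l[s],[5,50,95],axis=0).round(1).tolist(),np.percentile(q[s,2],[2,98]).round(3))
E
```

```text
adapter 0.074 [253. 416.]
adapter 0.051 [253. 475.]
jaw 1 0 [[203.0, 461.0], [237.0, 483.0]] outer [223. 489.]
jaw 1 0.02 [[203.0, 410.0], [237.0, 431.0]] outer [223. 437.]
jaw -1 0 [[267.0, 434.0], [301.0, 456.0]] outer [315. 450.]
jaw -1 0.02 [[268.0, 384.0], [302.0, 405.0]] outer [316. 399.]
71 [[-6.4 -3.2]
 [ 3.5  3.9]
 [ 7.7  7.6]] [0.05499068 0.07510337]
-30 68 [[-17.1, -4.6], [-14.3, 4.6], [-12.4, 12.2]] [0.056 0.078]
-10 54 [[-5.8, -0.5], [2.5, 4.9], [6.6, 7.7]] [0.056 0.076]
11 55 [[13.2, -4.9], [16.7, 7.5], [18.0, 12.2]] [0.056 0.077]
```

>>> arm_command(deltas=[[[46,0,0,0,0],[44,0,0,0,0],[42,0,0,0,0],[38,0,0,0,0],[30,0,0,0,0],[30,0,0,0,0],[30,0,0,0,0],[30,0,0,0,0],[30,0,0,0,0]]], squeeze=24)

```text
t: 19.77
tool_pos: [0.4828, 0.1533, 0.1313]
orientation: [0.209, 0.978, 0.0, 0.0]
force: [0.5, 0.5, -1.4]
finger_gap: 0.438
finger_force: 25.3
```

>>> arm_command(deltas=[[[30,0,0,0.02,0],[30,0,0,0.03,0],[30,0,0,0.04,0],[30,0,0,0.05,0],[30,0,0,0.06,0],[30,0,0,0.07,0],[30,0,0,0.07,0],[30,0,0,0.07,0],[30,0,0,0.07,0],[30,0,0,0.07,0],[30,0,0,0.06,0],[30,0,0,0.06,0],[30,0,0,0.05,0],[30,0,0,0.04,0],[30,0,0,0.03,0],[30,0,0,0.02,0],[30,0,0,0,0],[30,0,0,0,0],[30,0,0,0,0],[30,0,0,0,0]]])

```text
t: 22.28
tool_pos: [0.4827, 0.1531, 0.2931]
orientation: [0.209, 0.978, -0.0, -0.0]
force: [-0.9, -0.1, -1.2]
finger_gap: 0.437
finger_force: 25.2
```

```bash
python3 - <<'E'
from h import *
p,d=snap('side','side5')
a=p[80:280,190:390,::-1]; cv2.imwrite('pics/c6.png',cv2.resize(a,(600,600),interpolation=cv2.INTER_CUBIC))
o=sensors.get_obs(); print(o['tool_pos'],o['finger_gap'],o['finger_force'],o['force'])
E
```

```text
[0.48274922 0.15316937 0.29317796] 0.43905740325045584 25.200500786304474 [-0.58149422  0.42085741 -0.93663274]
```

View pics/c6.png

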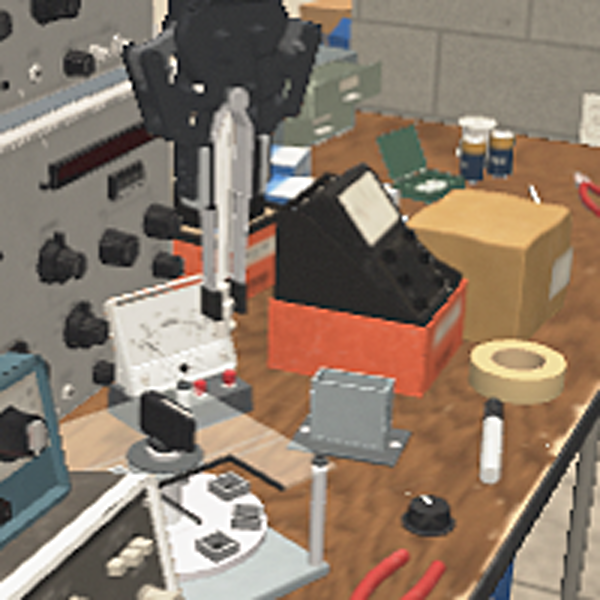

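The nest is now empty (crop pixel 215,545). The adapter is hard to see against the white meter, so I'll check for it in the depth data.

```bash
python3 - <<'E'
from h import *
P=cloud('side',np.load('pics/side5.npy')).reshape(-1,3)
m=(np.abs(P[:,0]-.483)<.03)&(np.abs(P[:,1]-.153)<.03)
for a in np.arange(.18,.25,.008):
    q=P[m&(P[:,2]>a)&(P[:,2]<a+.008)]; l=(q[:,:2]-[.483,.153])@np.array([[.407,-.914],[.914,.407]])*1000
    print(round(a,3),len(q),np.percentile(l,[5,50,95],axis=0).round(1).tolist() if len(q) else '')
E
```

```text
0.18 0 
0.188 0 
0.196 5 [[1.0, 0.8], [2.3, 3.4], [3.1, 7.2]]
0.204 25 [[-3.0, -0.5], [1.2, 4.5], [5.0, 7.4]]
0.212 22 [[-9.8, -0.6], [1.1, 6.6], [10.6, 11.2]]
0.22 67 [[-11.6, -3.1], [0.2, 7.5], [11.9, 13.0]]
0.228 68 [[-11.1, -3.4], [0.6, 5.7], [11.5, 12.0]]
0.236 58 [[-11.9, -2.4], [-4.3, 3.7], [11.8, 12.4]]
0.244 39 [[-13.3, -2.2], [-10.0, 4.7], [11.9, 10.2]]
```

The depth data shows the adapter hanging upright in the jaws, with its bottom at about z 0.20, roughly 11 cm above the cover.

```bash
python3 -c "
from plant import env
print(env.hand_in())"
```

```text
the job is handed in; nothing more can be done
None
```

The job is handed in: the carousel was turned 90° so the adapter's nest rested under the cut-out and the knob was let go; the tongs, squeezed at about 25 N, now hold the adapter upright and still about 11 cm above the cover. I never touched it with the fingers, and no bystander was disturbed that I saw.

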